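# Wedge up the sagging croissant tray

## Task

The croissant tray sags at its near edge. Take the big wooden wedge (not the slim one, not the straight block) and push it thin end first, straight in under the middle of the tray's near edge, until the tray is level and the wedge is jammed tight, then let go of it.

Things in the scene. Friction and masses are not known exactly. Their poses are not given: they have to be found in the camera images.
- wedge: big wedge of plain brown wood, 170 mm long, 40 wide, 0.11 kg, loose; origin: centre of its underside; +x to the thin end (85 mm ahead, 5 mm thick). Its rear 40 mm is a flat-topped heel block 34 mm high, to be gripped across the 40 mm width; from there the top slopes evenly to the thin end. Bystanders of the same wood: a slim wedge (110 x 30 x 16 mm) and a straight block (170 x 40 x 34 mm).
- stand: fixed steel stand of the tilting aluminium tray (280 mm deep, 320 wide; croissants reach 70 mm above the table). Origin: on the table below the middle of the tray's near edge (facing the robot); +x level, square to the edge, in under the tray; +y along the edge. The tray is hinged along its far edge. Skids and feet lie 145 mm either side of the middle; the table between is free.
- edge (a point): middle of the tray's near edge, on its underside; it moves with the tray: 12 mm above the table when sagging, 24 mm when level, where the hinge has a hard stop. The tray's weight, about 4 N here, pulls it down. The wedge touches the edge when 31 mm of it is in; with 85 mm in, the tray is level and the wedge jams. Pushing takes 5 to 15 N on the way, more at the stop. Axes as the stand's.
There are look-alikes about, which are no part of the job. Leave any black or pink look-alike of the wedge alone.

How it is judged:
At the end, for the whole second after the job is handed in: The big wedge lies flat on the table, thin end under the tray's near edge, its centre within 40 mm sideways of the middle of the edge and pointing straight in within 15 degrees; it carries the tray (more than 2 N) and holds the near edge at least 20.5 mm above the table (level is 24 mm), at rest (height (world z) of edge above 0.0205 m and contact force between wedge and stand above 2 N and y of wedge in the frame of stand between -0.04 and 0.04 m and angle between the x axis of wedge and the x axis of stand, either way round below 0.26 rad and angle between wedge's own z axis and vertical below 0.1 rad and linear speed of wedge below 0.01 m/s); the robot touches nothing.
It also fails if it takes over 38 s, if anything falls off the work surface, if the arm or the gripper's body presses on something with over 40 N, if the wrist force passes 120 N, or if a joint passes its speed limit or range.

## Robot

A 6-joint arm with a two-finger parallel gripper is mounted at the origin on the work surface. World frame = base frame: x ahead of the robot, y to its left, z up, the work surface at z = 0. Lengths are in m, angles in rad, forces in N, time in s.
With the tool pointing down it reaches from about 0.425 to 0.95 m from the base axis. Payload 3.5 kg.
Tool frame: the origin (TCP) lies at the very end of the fingers, on their centre line; the grasp point (between the pads) lies 19 mm behind it; z points along the fingers, y is the line along which they close (so a half turn about z gives the same grasp; the last joint's range is limited). The gripper opens to 85 mm and grips with 20 to 120 N. Pads are 22 mm wide; open, the fingers measure 114 mm over their backs; the gripper's body (76 mm by 85 mm) begins 54 mm behind the grasp point. The pads swing forward as they close: fully open they stand 13 mm farther back than shut.
Start: joints at [0.953, 0.286, 1.577, -0, 1.279, -0.15], TCP at [0.304, 0.602, 0.231] pointing down, gripper open.
Joint ranges: [-2.77, 2.77], [-0.9, 2.22], [0.21, 2.48], [-1.53, 4.67], [0.24, 2.81], [-2.84, 2.84]. Speed limits (rad/s): [2.79, 2.79, 3.14, 3.14, 3.14, 3.14].

## Interface

Orientations are given as a unit quaternion [x, y, z, w].
In Python, from plant import ctrl gives the robot as it stands.
- The arm moves only by the tool carry_out, never from a script. Its argument "deltas" is one flat list of numbers, 6 for each row, row after row: the shift along the tool's x, y, z in m, then the turn, a rotation vector about the tool's x, y, z in rad. A call has 1 to 5 rows; each row is the pose to reach, as a shift and turn from the pose commanded when the call began, along the tool's axes at that moment; what a row does not reach only later rows make up. A row lasts 1/8 s, in which the tool goes at most 62.5 mm and 10.7 degrees, less where a joint would pass 70% of its speed; a pose out of reach is approached as far as the arm can. A call with a gripper value outside its range is refused whole. "grip" is the opening in per cent of the stroke, from 0 (shut) to 100 (fully open), set as the call begins (left out, the last holds). The fingers move at their own pace and stop on an object; "grip_force" is the grip in N (left out, the last holds). Time passes only in rows, so rows that repeat a pose let the fingers close. It gives the time, the measured TCP pose, the force, the opening and the grip force at its end, in the units of the state.
- ctrl.get_state(): the state, without advancing time (a new reading comes with each control period).
- ctrl.read_camera(name): name is "side" or "top" or "wrist"; returns (picture, depth): 420x560x3 uint8, red, green, blue; 420x560 float32, m along the optical axis (not along the pixel's ray), 0 where there is no reading.
- ctrl.camera_model(name): a dict with "intrinsics" (3x3 intrinsics, pixels), "extrinsics" (4x4, takes a point from world to camera coordinates); the wrist camera has in their place "hand_eye" (4x4, takes a point from camera to tool coordinates, whose origin is the TCP and whose axes are the flange's). Camera axes: x right, y down, z forward; pixel columns grow to the right and rows downward; lengths in m; the calibration is good to about 2 mm. A picture is of the moment at which its call begins: read the wrist's pose just before it. camera_model takes no time and is no camera call.
- ctrl.sign_off(): hands the job in; it is judged then, once.
Trained networks look in the newest picture that a camera, given by its name, has taken for a name from the list of things; names that differ only in an ending like _2 or _b are one class to them, and where a whole thing is asked for, a point or a joint stands for the part that bears it (a point fixed in the world has none). Each returns a list of dicts, best first, with "score" (0 to 1); they miss things now and then, are a little off and sometimes report something else, mostly with a low value. They report only what shows in the picture. A call takes as long as a camera call. They do not tell look-alikes from the thing itself.
- ctrl.find_in(camera, query): "uv" ([column, row] in pixels, amid what is visible of it).
The state is a dict: "time": time; "qpos": joint angles; "dq": joint speeds; "joint_efforts": joint torques, N m; "eef_pos": TCP position; "tcp_rot": TCP orientation; "contact_force": force on the tool from outside, world axes, zero at the start; "wrist_torque": the same for the moment, N m; "opening": opening from 0.0 (shut) to 1.0 (fully open); "finger_force": force on a finger pad.
Only numpy, scipy, OpenCV 4.12 (cv2) and the standard library are available. Lean on these libraries where they do the work, as an engineer would, in place of code of your own. Each camera call takes 0.05 s, during which the arm holds its last target. There are 200 camera calls.

## Working session

There is one attempt and no reset: what is moved stays moved. The work goes in short steps, Python scripts to look and compute and a tool call to move; the robot and the scene stay as the last step left them, time stands still between calls to the robot, and variables do not carry over. Pictures are saved under pics/ and viewed, at most 10 in all, crops included, and the job is handed in when it is done.

Besides the shell and the picture viewer there is one more tool, called after ">>>" as name(argument=value, ...) on one line, values as JSON. carry_out: Moves the arm, as the interface text tells. Its arguments: {"type":"object","properties":{"deltas":{"type":"array"},"grip":{"type":"number"},"grip_force":{"type":"number"}},"required":["deltas"]}

```bash
mkdir -p pics
cat > h.py <<'E'
import numpy as np, cv2
from plant import ctrl
from scipy.spatial.transform import Rotation as R
def snap(n,f=None):
    st=ctrl.get_state(); im,d=ctrl.read_camera(n)
    if f: cv2.imwrite(f,im[:,:,::-1])
    m=ctrl.camera_model(n); K=np.array(m["intrinsics"])
    if n=="wrist":
        T=np.eye(4);T[:3,:3]=R.from_quat(st["tcp_rot"]).as_matrix();T[:3,3]=st["eef_pos"]
        C=T@np.array(m["hand_eye"])
    else: C=np.linalg.inv(np.array(m["extrinsics"]))
    v,u=np.mgrid[0:420,0:560]
    P=np.stack([(u-K[0,2])/K[0,0]*d,(v-K[1,2])/K[1,1]*d,d],-1)@C[:3,:3].T+C[:3,3]
    P[d==0]=np.nan
    return im,d,P,K,C
E
python3 - <<'E'
from h import *
for n in("top","side"):
    im,d,P,K,C=snap(n,f"pics/{n}0.png")
    for q in("wedge","stand","edge"):
        for r in ctrl.find_in(n,q):
            u,v=map(int,r["uv"]);print(n,q,round(r["score"],2),u,v,np.round(P[v,u],3))
s=ctrl.get_state();print(s["time"],s["eef_pos"],s["tcp_rot"])
E
```

```text
top wedge 0.91 229 232 [0.449 0.212 0.026]
top wedge 0.82 316 268 [0.374 0.034 0.024]
top wedge 0.73 170 310 [0.292 0.332 0.023]
top stand 0.86 357 57 [ 0.809 -0.058  0.046]
top edge 0.74 352 63 [ 0.807 -0.05   0.023]
side wedge 0.89 155 174 [0.289 0.315 0.021]
side wedge 0.84 219 251 [ 0.351 -0.     0.032]
side wedge 0.71 235 186 [0.441 0.195 0.027]
side stand 0.83 461 223 [ 0.81  -0.079  0.025]
side edge 0.83 457 223 [ 0.803 -0.076  0.025]
0.4 [0.30428382 0.60242699 0.23112407] [ 2.31744630e-01  9.72776645e-01 -1.46854249e-04 -6.61219474e-05]
```

View pics/top0.png

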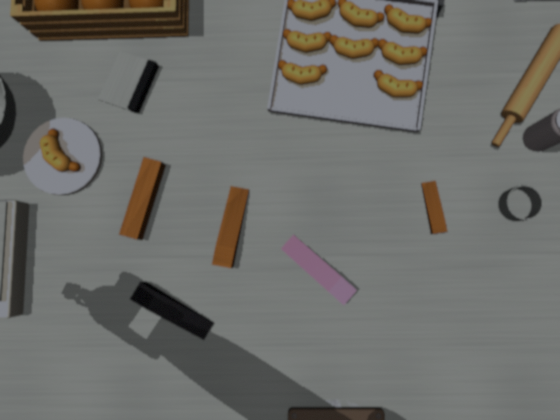

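View pics/side0.png

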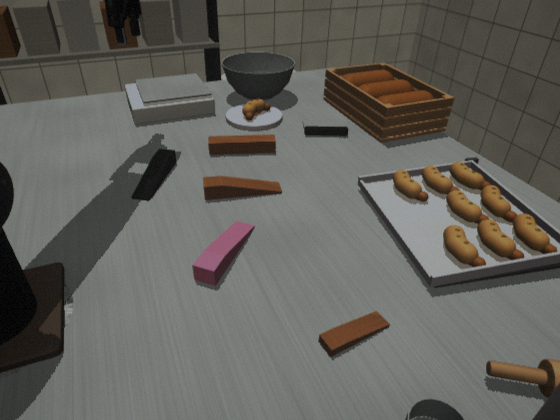

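The top picture shows the brown wedge at about (231,227), with its heel at the bottom (225,262) and its thin end at the top (239,190). The straight block is at (141,198) and the slim wedge at (433,207). The tray's near edge runs from (271,110) to (420,130). The side view confirms that the wedge at (240,187) has its heel towards the robot.

Run:
```python
from h import *
im,d,P,K,C=snap("top")
hsv=cv2.cvtColor(im,cv2.COLOR_RGB2HSV)
m=(hsv[...,0]<20)&(hsv[...,1]>130)
m[:, :195]=0;m[:,265:]=0;m[:170]=0;m[285:]=0
Q=P[m&(P[...,2]>0.003)&(P[...,2]<0.05)]
c,sz,a=cv2.minAreaRect(Q[:,:2].astype(np.float32));print("rect",c,sz,a)
print(cv2.boxPoints((c,sz,a)))
# axis, height profile
b=cv2.boxPoints((c,sz,a));e=[b[1]-b[0],b[2]-b[1]];ax=max(e,key=np.linalg.norm);ax=ax/np.linalg.norm(ax);ax*=np.sign(ax[0])
s=(Q[:,:2]-c)@ax
for lo in np.arange(-.1,.1,.02):
    k=(s>=lo)&(s<lo+.02)
    if k.any():print(round(lo,2),k.sum(),np.median(Q[k,2]).round(4))
print("axis",ax,np.arctan2(ax[1],ax[0]))
# tray near edge: profile by columns
for u in range(270,425,15):
    col=P[80:150,u]; i=[j for j in range(70) if col[j,2]>0.012]
    print(u,80+i[-1],col[i[-1]].round(4)) if i else None
cv2.imwrite("pics/tray.png",cv2.resize(im[60:150,255:440,::-1],None,fx=4,fy=4))
```

```text
rect (0.46255767345428467, 0.20909780263900757) (0.03894154354929924, 0.1648278534412384) 78.53384399414062
[[0.37791798 0.20639862]
 [0.53945625 0.17363264]
 [0.54719734 0.21179698]
 [0.3856591  0.24456297]]
-0.1 24 0.033
-0.08 192 0.0327
-0.06 195 0.0326
-0.04 189 0.0292
-0.02 182 0.0251
0.0 179 0.0204
0.02 170 0.0161
0.04 165 0.0115
0.06 153 0.0075
0.08 16 0.004
axis [ 0.98004234 -0.19878912] -0.20012222
270 112 [0.7067 0.1263 0.0134]
285 114 [0.7013 0.0941 0.0139]
300 116 [0.6967 0.0621 0.0125]
315 118 [0.6912 0.0302 0.0135]
330 120 [ 0.685  -0.0013  0.0165]
345 122 [ 0.6802 -0.033   0.0155]
360 124 [ 0.6756 -0.0647  0.0142]
375 126 [ 0.6704 -0.096   0.0145]
390 128 [ 0.6652 -0.1272  0.0152]
405 130 [ 0.6589 -0.1573  0.0193]
420 128 [ 0.6581 -0.1845  0.0331]
```

View pics/tray.png

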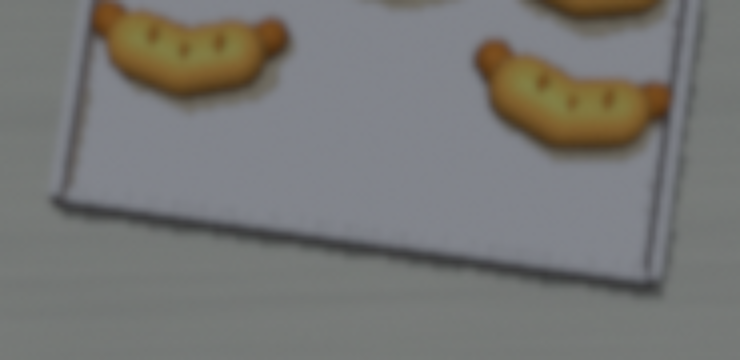

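```bash
cat >> h.py <<'E'
def go(x,y,z,yaw):
    """tool-frame shift+turn to pointing-down pose, tool y at yaw+90deg (x axis of tool backwards along yaw)"""
    s=ctrl.get_state(); A=R.from_quat(s["tcp_rot"]); a=yaw+np.pi
    B=R.from_matrix(np.array([[np.cos(a),np.sin(a),0],[np.sin(a),-np.cos(a),0],[0,0,-1]]))
    print("t",round(s["time"],2),"d",np.round(A.inv().apply(np.array([x,y,z])-s["eef_pos"]),4),np.round((A.inv()*B).as_rotvec(),4),"pos",np.round(s["eef_pos"],4),"F",np.round(s["contact_force"],1))
E
python3 -c "
from h import *
go(.40,.222,.13,-.2)"
```

```text
t 0.45 d [-0.2569 -0.2964  0.1013] [-1.000e-04 -0.000e+00 -2.678e-01] pos [0.3043 0.6024 0.2312] F [ 0.1 -0.4  0.3]
```

>>> carry_out(deltas=[-0.257,-0.296,0.101,0,0,-0.268,-0.257,-0.296,0.101,0,0,-0.268,-0.257,-0.296,0.101,0,0,-0.268,-0.257,-0.296,0.101,0,0,-0.268,-0.257,-0.296,0.101,0,0,-0.268], grip=100)

```text
time: 1.08
eef_pos: [0.3787, 0.3074, 0.1533]
tcp_rot: [0.099, 0.995, 0.0, 0.001]
contact_force: [0.5, -0.1, -0.5]
opening: 1.002
finger_force: 0.0
```

```bash
python3 -c "
from h import *
go(.40,.222,.13,-.2)"
```

```text
t 1.07 d [-0.0377 -0.0795  0.0233] [0.0007 0.0012 0.0007] pos [0.3787 0.3074 0.1533] F [ 0.5 -0.1 -0.5]
```

>>> carry_out(deltas=[-0.038,-0.08,0.023,0,0,0,-0.038,-0.08,0.023,0,0,0,-0.038,-0.08,0.023,0,0,0])

```text
time: 1.45
eef_pos: [0.3998, 0.2216, 0.13]
tcp_rot: [0.102, 0.995, -0.0, -0.0]
contact_force: [0.2, 0.5, -0.4]
opening: 0.996
finger_force: 0.0
```

Run:
```python
from h import *
im,d,P,K,C=snap("wrist","pics/w1.png")
hsv=cv2.cvtColor(im,cv2.COLOR_RGB2HSV)
m=(hsv[...,0]<20)&(hsv[...,1]>130)&(P[...,2]<.05)&(np.hypot(P[...,0]-.46,P[...,1]-.21)<.11)
Q=P[m]
print(len(Q))
if len(Q)>50:
    r=cv2.minAreaRect(Q[:,:2].astype(np.float32));print(r);print(cv2.boxPoints(r),np.nanmax(Q[:,2]))
go(.40,.222,.003,-.2)
```

```text
6140
((0.4619838297367096, 0.21043987572193146), (0.03970547020435333, 0.169282466173172), 78.69305419921875)
[[0.37509298 0.20756765]
 [0.54108983 0.17437728]
 [0.5488747  0.2133121 ]
 [0.38287783 0.24650247]] 0.03669572015980138
t 1.5 d [-0.0002 -0.0008  0.1275] [ 0.0006  0.0001 -0.002 ] pos [0.4    0.2228 0.1305] F [-0.3  0.7  1. ]
```

View pics/w1.png

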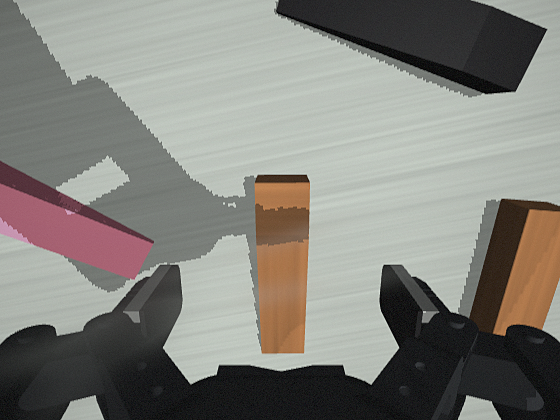

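The picture shows the wedge centred between the fingers, with its heel end at (282,180) and its thin end at (283,350). The fingers have room to go down on both sides.

>>> carry_out(deltas=[0.001,-0.001,0.06,0,0,0,0.001,-0.001,0.11,0,0,0,0.001,-0.001,0.126,0,0,0,0.001,-0.001,0.126,0,0,0])

```text
time: 2.0
eef_pos: [0.3984, 0.2231, 0.0043]
tcp_rot: [0.099, 0.995, -0.0, -0.001]
contact_force: [-0.3, -1.1, 0.5]
opening: 0.997
finger_force: 0.0
```

>>> carry_out(deltas=[0,0,0,0,0,0,0,0,0,0,0,0,0,0,0,0,0,0,0,0,0,0,0,0,0,0,0,0,0,0], grip=30, grip_force=70)

```text
time: 2.62
eef_pos: [0.4002, 0.2228, 0.0061]
tcp_rot: [0.1, 0.995, 0.001, 0.002]
contact_force: [-0.5, 0.3, 6.2]
opening: 0.457
finger_force: 72.0
```

>>> carry_out(deltas=[0,0,-0.03,0,0,0,0,0,-0.07,0,0,0,0,0,-0.07,0,0,0])

```text
time: 3.0
eef_pos: [0.4012, 0.2231, 0.0778]
tcp_rot: [0.1, 0.995, 0.002, 0.004]
contact_force: [0.0, -0.3, -1.2]
opening: 0.459
finger_force: 71.1
```

```bash
python3 -c "
from h import *
go(.516,-.0016,.074,-.16);print(ctrl.get_state()['opening'])"
```

```text
t 3.0 d [-0.1571 -0.1974  0.0041] [ 0.0036  0.007  -0.0399] pos [0.4012 0.2231 0.0778] F [ 0.  -0.3 -1.2]
0.45913908329364955
```

>>> carry_out(deltas=[-0.035,-0.045,0,0,0,-0.04,-0.07,-0.09,0,0,0,-0.04,-0.105,-0.135,0,0,0,-0.04,-0.14,-0.18,0,0,0,-0.04,-0.157,-0.197,0,0,0,-0.04])

```text
time: 3.62
eef_pos: [0.5135, -0.0043, 0.0732]
tcp_rot: [0.081, 0.997, 0.0, -0.001]
contact_force: [0.3, 0.1, -1.6]
opening: 0.459
finger_force: 71.1
```

```bash
cat > m.py <<'E'
from h import *
import sys
def wedge(n):
    im,d,P,K,C=snap(n,sys.argv[1] if len(sys.argv)>1 else None)
    return im,P
im,P=wedge("top")
hsv=cv2.cvtColor(im,cv2.COLOR_RGB2HSV)
m=((hsv[...,0]<20)&(hsv[...,1]>130)&(P[...,2]<.12)&(P[...,0]>.45)&(P[...,0]<.69)&(abs(P[...,1]+.01)<.06)).astype(np.uint8)
n,l,st,ce=cv2.connectedComponentsWithStats(m)
k=1+np.argmax(st[1:,4]);Q=P[l==k];r=cv2.minAreaRect(Q[:,:2].astype(np.float32))
print(len(Q),r);print(cv2.boxPoints(r).round(4).tolist(),Q[:,2].min(),Q[:,2].max())
L=[]
for u in range(275,410,5):
    col=P[80:150,u];i=[j for j in range(70) if col[j,2]>.011 and col[j,0]>.64]
    if i:L.append(col[i[-1]])
L=np.array(L);p=np.polyfit(L[:,1],L[:,0],1);print("edge x=%.4f*y+%.4f"%tuple(p),np.median(L[:,2]))
E
python3 m.py pics/t2.png; python3 -c "
from h import *
go(.516,-.0016,.006,-.16)"
```

```text
293 ((0.6554986834526062, -0.028677618131041527), (0.03749460354447365, 0.06015782803297043), 76.60829162597656)
[[0.6219000220298767, -0.039900001138448715], [0.680400013923645, -0.05389999970793724], [0.6891000270843506, -0.017400000244379044], [0.6305999755859375, -0.0035000001080334187]] -0.003880322422766369 0.0816301402135613
edge x=0.1727*y+0.6785 0.01668991663565811
t 3.67 d [-0.0003  0.004   0.0677] [-0.0009  0.0007 -0.0032] pos [ 0.515  -0.0054  0.0737] F [ 0.1 -0.9  0.3]
```

View pics/t2.png

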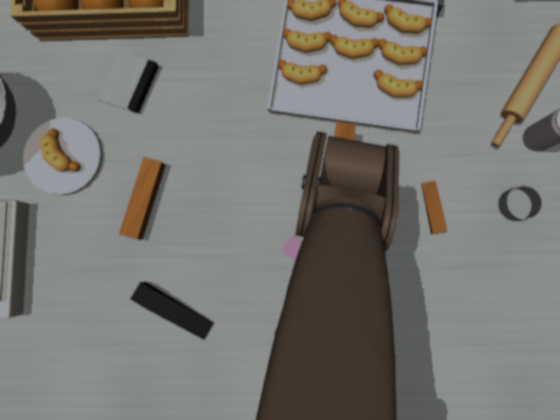

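The picture shows the wedge's thin end at about (345,125), just short of the middle of the edge (346,121) and still held high. I'll back off a little and lower it.

>>> carry_out(deltas=[0.012,0.004,0,0,0,0,0.012,0.004,0.04,0,0,0,0.012,0.004,0.06,0,0,0,0.012,0.004,0.067,0,0,0,0.012,0.004,0.067,0,0,0])

```text
time: 4.3
eef_pos: [0.5011, 0.0056, 0.0075]
tcp_rot: [0.079, 0.997, 0.0, -0.0]
contact_force: [1.0, -0.0, -1.4]
opening: 0.452
finger_force: 71.2
```

Run:
```python
from h import *
im,d,P,K,C=snap("side","pics/s2.png")
cv2.imwrite("pics/s2c.png",cv2.resize(im[130:310,260:520,::-1],None,fx=3,fy=3))
go(.516,-.0016,.006,-.16)
```

```text
t 4.35 d [-0.0153 -0.0045  0.0017] [0.0002 0.0001 0.002 ] pos [0.5016 0.0053 0.0077] F [ 0.9 -0.1 -0.6]
```

View pics/s2c.png

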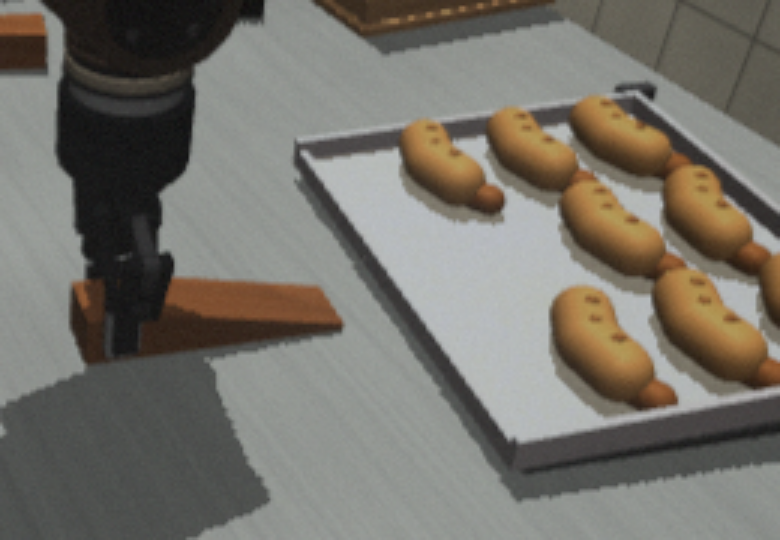

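The wedge's tip (340,325 in the crop) is in front of the edge and just about flat. I'll touch down, then push in.

>>> carry_out(deltas=[0,-0.002,0.0015,0,0,0,-0.02,-0.004,0.0015,0,0,0,-0.04,-0.004,0.0015,0,0,0,-0.06,-0.004,0.0015,0,0,0,-0.06,-0.004,0.0015,0,0,0], grip_force=100)

```text
time: 4.97
eef_pos: [0.5618, -0.0098, 0.0063]
tcp_rot: [0.08, 0.997, -0.0, 0.001]
contact_force: [-1.0, 0.7, 2.3]
opening: 0.449
finger_force: 103.9
```

>>> carry_out(deltas=[-0.01,0,0,0,0,0,-0.02,0,0,0,0,0,-0.03,0,0,0,0,0,-0.04,0,0,0,0,0,-0.04,0,0,0,0,0])

```text
time: 5.6
eef_pos: [0.5976, -0.015, 0.0063]
tcp_rot: [0.08, 0.997, 0.0, -0.003]
contact_force: [-8.2, 1.5, 8.3]
opening: 0.451
finger_force: 105.0
```

```bash
python3 m.py pics/t3.png|tail -1; python3 -c "
from h import *
go(.620,-.018,.006,-.16)"
```

```text
t 5.65 d [-0.0226  0.0006  0.0002] [ 0.0004 -0.0059  0.0009] pos [ 0.5976 -0.015   0.0063] F [-7.5  1.7  8. ]Traceback (most recent call last):
  File "m.py", line 10, in <module>
    k=1+np.argmax(st[1:,4]);Q=P[l==k];r=cv2.minAreaRect(Q[:,:2].astype(np.float32))
        ~~~~~~~~~^^^^^^^^^^
    return _wrapfunc(a, 'argmax', axis=axis, out=out, **kwds)
    return bound(*args, **kwds)
ValueError: attempt to get argmax of an empty sequence
```

Resistance has begun, as expected. I'll keep going in small steps and watch the force.

>>> carry_out(deltas=[-0.006,0,0,0,0,0,-0.012,0,0,0,0,0,-0.018,0,0,0,0,0,-0.018,0,0,0,0,0])

```text
time: 6.15
eef_pos: [0.6148, -0.0177, 0.0063]
tcp_rot: [0.079, 0.997, 0.001, -0.004]
contact_force: [-10.1, 2.1, 9.9]
opening: 0.449
finger_force: 104.9
```

>>> carry_out(deltas=[-0.003,0,0,0,0,0,-0.003,0,0,0,0,0,-0.003,0,0,0,0,0])

```text
time: 6.52
eef_pos: [0.617, -0.0181, 0.0063]
tcp_rot: [0.079, 0.997, 0.001, -0.005]
contact_force: [-12.0, 2.2, 11.5]
opening: 0.449
finger_force: 104.9
```

>>> carry_out(deltas=[-0.003,0,0,0,0,0,-0.003,0,0,0,0,0,-0.003,0,0,0,0,0])

```text
time: 6.9
eef_pos: [0.619, -0.0183, 0.0063]
tcp_rot: [0.079, 0.997, 0.001, -0.006]
contact_force: [-15.7, 2.0, 13.5]
opening: 0.448
finger_force: 105.4
```

>>> carry_out(deltas=[-0.003,0,0,0,0,0,-0.003,0,0,0,0,0,-0.003,0,0,0,0,0])

```text
time: 7.28
eef_pos: [0.6192, -0.0183, 0.0062]
tcp_rot: [0.079, 0.997, 0.001, -0.01]
contact_force: [-21.4, 2.7, 19.3]
opening: 0.448
finger_force: 106.6
```

Run:
```python
from h import *
im,d,P,K,C=snap("side")
cv2.imwrite("pics/s3c.png",cv2.resize(im[130:310,260:520,::-1],None,fx=3,fy=3))
go(.620,-.018,.006,-.16)
```

```text
t 7.33 d [-0.0007  0.0004  0.0002] [ 0.0001 -0.0204  0.0016] pos [ 0.6192 -0.0183  0.0062] F [-21.5   2.5  18.9]
```

View pics/s3c.png

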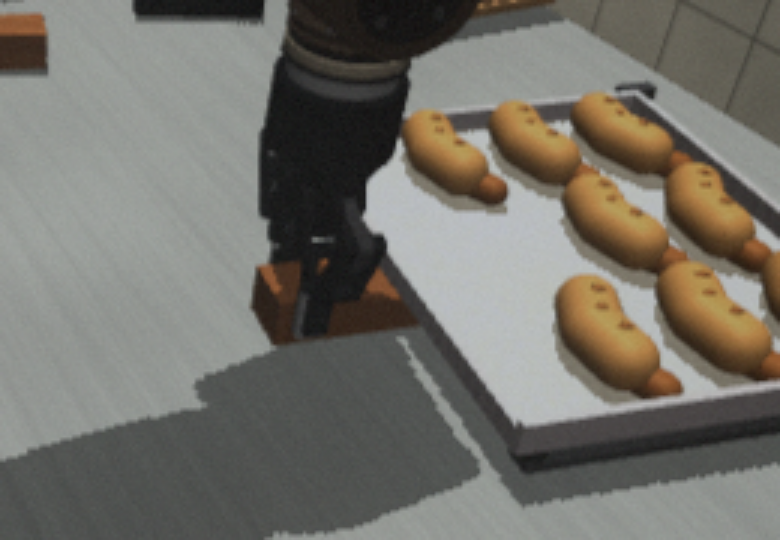

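The tray edge is visibly raised, with the wedge in up to about (415,320) and stopped. One more nudge to seat it, then I'll release.

>>> carry_out(deltas=[-0.003,0,0,0,0,0,-0.003,0,0,0,0,0,-0.003,0,0,0,0,0])

```text
time: 7.7
eef_pos: [0.6192, -0.0183, 0.0062]
tcp_rot: [0.079, 0.997, 0.001, -0.014]
contact_force: [-31.0, 3.7, 26.1]
opening: 0.45
finger_force: 107.5
```

>>> carry_out(deltas=[0,0,0,0,0,0,0,0,0,0,0,0,0,0,0,0,0,0,0,0,0,0,0,0,0,0,0,0,0,0], grip=75)

```text
time: 8.32
eef_pos: [0.63, -0.0207, 0.0057]
tcp_rot: [0.08, 0.997, 0.0, -0.0]
contact_force: [0.3, 0.1, -0.3]
opening: 0.749
finger_force: 0.0
```

```bash
python3 -c "
from h import *
go(.620,-.018,.006,-.16)"
```

```text
t 8.32 d [ 0.0103  0.0011 -0.0003] [ 0.     -0.0001  0.0001] pos [ 0.63   -0.0207  0.0057] F [ 0.3  0.1 -0.3]
```

>>> carry_out(deltas=[0,0,-0.03,0,0,0,0,0,-0.07,0,0,0,0.04,0,-0.12,0,0,0,0.1,0,-0.15,0,0,0,0.1,0,-0.15,0,0,0])

```text
time: 8.95
eef_pos: [0.5296, -0.0042, 0.1579]
tcp_rot: [0.08, 0.997, -0.0, 0.002]
contact_force: [-0.0, 0.8, -0.4]
opening: 0.756
finger_force: 0.0
```

>>> carry_out(deltas=[0.06,0,0,0,0,0,0.08,0,0,0,0,0,0.08,0,0,0,0,0,0.08,0,0,0,0,0])

```text
time: 9.45
eef_pos: [0.4535, 0.0076, 0.1562]
tcp_rot: [0.08, 0.997, -0.0, 0.001]
contact_force: [-0.7, 0.0, 0.7]
opening: 0.75
finger_force: 0.0
```

Run:
```python
from h import *
im,d,P,K,C=snap("wrist","pics/w4.png")
hsv=cv2.cvtColor(im,cv2.COLOR_RGB2HSV)
m=(hsv[...,0]<20)&(hsv[...,1]>130)&(P[...,2]<.05)&(np.hypot(P[...,0]-.63,P[...,1]+.02)<.08)
Q=P[m];r=cv2.minAreaRect(Q[:,:2].astype(np.float32));print(r,cv2.boxPoints(r).round(4).tolist(),np.percentile(Q[:,2],[2,50,98]))
im,d,P,K,C=snap("side")
cv2.imwrite("pics/s4c.png",cv2.resize(im[130:310,260:520,::-1],None,fx=3,fy=3))
print(ctrl.get_state()["contact_force"])
```

```text
((0.6078851819038391, -0.01607510633766651), (0.03920339420437813, 0.020131252706050873), 81.070556640625) [[0.5949000120162964, -0.033900000154972076], [0.614799976348877, -0.03700000047683716], [0.6208999752998352, 0.0017000000225380063], [0.6010000109672546, 0.004900000058114529]] [0.00191164 0.03343031 0.03524347]
[-0.39625147 -0.81123374  0.83007141]
```

View pics/s4c.png

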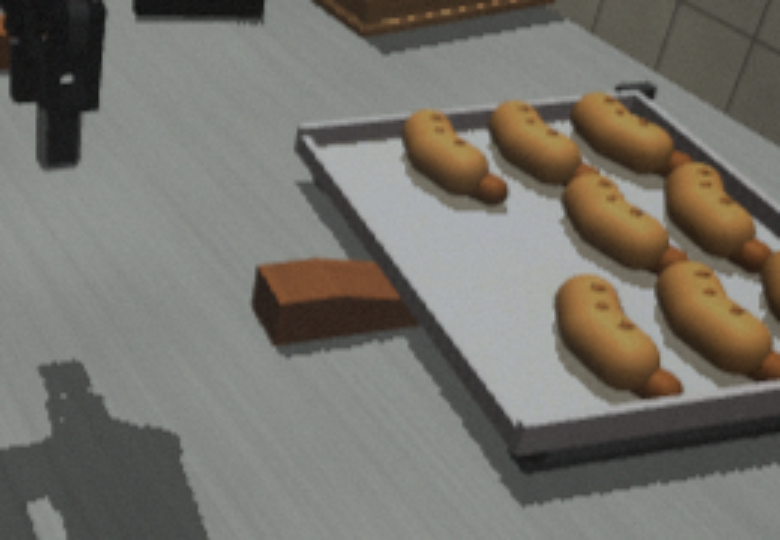

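View pics/w4.png

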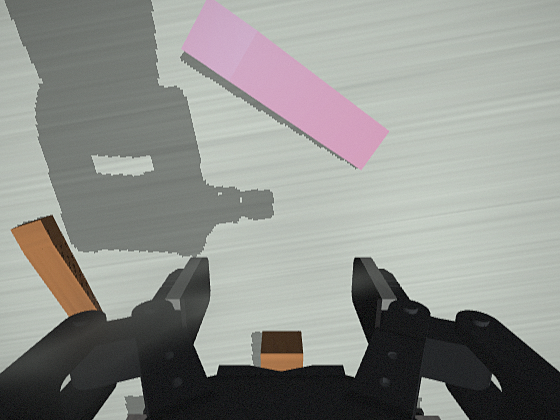

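The wedge sits under the middle of the edge, with its heel at (320,300) in the side crop, flat and straight. The tray is raised and stays up with the gripper clear.

```bash
python3 -c "
from plant import ctrl
print(ctrl.sign_off())"
```

```text
the job is handed in; nothing more can be done
None
```

The big wedge is pushed straight in under the middle of the tray's near edge until it stopped hard, the tray stays raised with the gripper clear, and the job is handed in; sign-off returned no verdict.

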